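# Pin the lens barrel and tighten its lock ring

## Task

Keep the inspection lens in focus while you lock it: take the red-headed holding pin out of its stand and put it, without forcing, fully home through the forked arm of the black lens barrel into the hole in the lens base, so that the barrel cannot turn. Then turn the knurled metal lock ring clockwise (seen from above) until you feel it come up against the housing, and snug it gently there, not over-tight, so that it stays snug when you let go; leave the pin in. The barrel must stay on its mark, and the things around must be left alone.

Things in the scene. Friction and masses are not known exactly. Their poses are not given: they have to be found in the camera images.
- viewer: upright inspection lens, fixed: grey base plate 100 x 100 x 14 mm, on its +y side a grey boss 50 x 44 mm, 20 high, with the pin hole. Origin on the vertical lens axis at worktop height; +y points from the axis to the pin hole, z up. Under the ring the housing neck is narrower (42 mm, z = 34 to 45 mm), so fingertips can reach below the ring; all else round the axis is below z = 35 mm
- pin_hole (a point): centre of the mouth of the pin hole on top of the boss, 75 mm from the lens axis, 20 mm above the worktop. Hole 12 mm wide, chamfered, 20 mm deep, right through to the worktop. The barrel's forked arm passes over it
- barrel_top (a point): centre of the top of the black lens barrel (30 mm across, front rim 33 mm), on the lens axis, 90 mm above the worktop; the barrel rises through the lock ring
- barrel (a joint): turn of the barrel about the lens axis, rad, 0 on its mark, positive clockwise from above. Starts within 0.03 of 0; keep it within 0.12 at all times and within 0.07 at the end. It turns with light friction (0.25 N m, about 3 N at the fork), so the pin's tapered tip can nudge the fork over. Unpinned, the ring drags it round; pinned, it has 0.04 rad play
- fork (a point): point on the top face of the barrel's flat aluminium arm (26 mm wide, z = 24 to 32 mm above the worktop), mid-slot, 75 mm from the lens axis, straight above the pin hole when the barrel is at 0. The arm ends in a fork: slot 12 mm wide, open outwards, from 61 to 92 mm from the axis
- ring: knurled bright lock ring round the barrel, 49 mm across, from z = 48 to 70 mm above the worktop; origin on the lens axis at worktop height. Turns with a running friction of about 0.4 N m; clockwise from above tightens: free for 0.25 to 1.2 rad (varies, cannot be seen), then it bears on its seat in the housing and the torque rises by 3 N m per rad on top of the friction
- ring_grip (a point): grip point of the ring: on the lens axis, 62 mm above the worktop. Snug is a rise of 0.15 to 0.3 N m over the running torque; a rise of 0.44 N m (25 N on the seat) is over-tight, one under 0.07 N m (4 N) is not snug. When let go, friction keeps the ring about as tight as it was, up to about 0.25 N m
- pin: loose steel holding pin, 62 mm long, about 60 g, upright in its stand. Origin at its tip, z up the pin: tapered tip (6 to 10 mm wide over the first 5 mm), shaft 10 mm, collar 22 mm wide from z = 28 to 32 mm, red round grip 16 mm wide from z = 32 to 62 mm. Fully home in the lens the collar rests on the forked arm, tip 4 mm above the worktop
- pin_grip (a point): point on the pin's axis, 54 mm above its tip: where to grip. 58 mm above the worktop when the pin is fully home (home counts below 62 mm) and also while it stands in its stand
- pin_stand: fixed grey block 64 x 64 x 32 mm with a 12 mm hole right through its middle, in which the pin stands. Origin at the centre of its underside
- jar_white_a: bystander, to be left alone: white jar with white cap, 49 mm across, 57 mm high; origin at the centre of its underside
- jar_white_b: bystander, to be left alone: white jar with red cap, 49 mm across, 57 mm high; origin at the centre of its underside
- jar_far_a: bystander, to be left alone: white jar with blue cap, 53 mm across, 59 mm high; origin at the centre of its underside
- timer: bystander, to be left alone: white bench timer, 44 x 66 mm, 52 mm high; origin at the centre of its underside
- beaker_50: bystander, to be left alone: small clear beaker, 45 mm across, 56 mm high; origin at the centre of its underside
- weight_200g: bystander, to be left alone: brass weight, 30 mm across, 46 mm high; origin at the centre of its underside
Mind the look-alikes: they are no part of the job. Leave any orange look-alike of the pin alone.

How it is judged:
By the outcome, as a careful person would: the job done as asked, in the order asked, and still so for the second after the job is handed in, with the robot touching nothing.
It also fails if it takes over 64 s, if anything falls off the work surface, if the arm or the gripper's body presses on something with over 40 N, if the wrist force passes 120 N, or if a joint passes its speed limit or range.

## Robot

A 6-joint arm with a two-finger parallel gripper is mounted at the origin on a cart in front of the work surface, level with it; the furniture and walls round the work are solid. World frame = base frame: x ahead of the robot, y to its left, z up, the work surface at z = 0. Lengths are in mm, angles in degrees, forces in N, time in s.
With the tool pointing down it reaches from about 300 to 850 mm from the base axis. Payload 4.2 kg.
Tool frame: the origin (TCP) lies midway between the tips of the shut fingers; the grasp point (between the pads) lies 19 mm behind it (env.grasp_offset is the distance from the TCP to the grasp point, in mm); z points along the fingers, y is the line along which they close (so a half turn about z gives the same grasp; the last joint's range is limited). The gripper opens to 91 mm and grips with 3 to 60 N. Pads are 32 mm wide; open, the fingers measure 118 mm over their backs; the gripper's body (76 mm by 178 mm) begins 60 mm behind the grasp point.
Start: joints at [70.474, 18.312, 89.639, -0, 72.044, -1.146], TCP at [181.315, 545.681, 213.976] pointing down, gripper open.
Joint ranges: [-177.97, 177.97], [-48.28, 115.42], [12.27, 149.76], [-77.06, 257.06], [2.81, 150.46], [-146.56, 146.56]. Speed limits (degrees/s): [147.25, 147.25, 180, 180, 180, 180].

## Interface

Orientations are given as [roll, pitch, yaw] about the fixed x, y, z axes, in that order (R = Rz(yaw) Ry(pitch) Rx(roll)).
In Python, from workcell import env, optics gives the robot as it stands. The module is installed in compiled form; this text tells all that it offers.
- The arm moves only by the tool send_rows, never from a script. Its argument "targets" is a list that holds one entry, the list of rows, each a list of 7 numbers: the turn, a rotation vector about the world's x, y, z scaled (see below), then the shift along the world's x, y, z scaled (see below), then the closure, from -1 (fully open) to 1 (shut). In form: [[[rx, ry, rz, x, y, z, gripper], ...]]. A call has 1 to 12 rows; each row shifts and turns the commanded pose from where the row before left it; what a row does not reach is not made up. The controller multiplies each number of a shift by 0.2 m and each number of a turn by pi/2 rad. A row lasts 1/10 s, in which the tool goes at most 50 mm and 8.59 degrees, less where a joint would pass 70% of its speed; a pose out of reach is approached as far as the arm can. A call with a number of a shift or a turn outside -1 to 1 is refused whole. A call with a gripper value outside its range is refused whole. The fingers move at their own pace and stop on an object; "grip_force" is the grip in N (left out, the last holds). Time passes only in rows, so rows that do not move let the fingers close. It gives the time, the measured TCP pose, the force, the opening and the grip force at its end, in the units of the state.
- env.state(): the state, without advancing time (a new reading comes with each control period).
- optics.grab_frame(name): name is "scene" or "side" or "wrist"; returns (picture, depth): 420x560x3 uint8, red, green, blue; 420x560 float32, mm along the optical axis (not along the pixel's ray), 0 where there is no reading.
- optics.camera_info(name): a dict with "camera_matrix" (3x3 intrinsics, pixels), "R" (3x3) and "t" (3): a world point X has camera coordinates R X + t; the wrist camera has in their place "mount" (4x4, takes a point from camera to tool coordinates, whose origin is the TCP and whose axes are the flange's). Camera axes: x right, y down, z forward; pixel columns grow to the right and rows downward; lengths in mm; the calibration is good to about 2 mm. A picture is of the moment at which its call begins: read the wrist's pose just before it. camera_info takes no time and is no camera call.
- env.job_done(): hands the job in; it is judged then, once.
Trained networks look in the newest picture that a camera, given by its name, has taken for a name from the list of things; names that differ only in an ending like _2 or _b are one class to them, and where a whole thing is asked for, a point or a joint stands for the part that bears it (a point fixed in the world has none). Each returns a list of dicts, best first, with "conf" (0 to 1); they miss things now and then, are a little off and sometimes report something else, mostly with a low value. They report only what shows in the picture. A call takes as long as a camera call. They do not tell look-alikes from the thing itself.
- optics.silhouettes(camera, name): "mask" (420x560 bool, what is visible of it) and "at" ([column, row] in pixels, amid what is visible of it).
- optics.place_of(camera, name): "at" ([column, row] in pixels: a listed point, or the origin of a listed thing).
The state is a dict: "time_s": time; "qpos": joint angles; "qvel": joint speeds; "effort": joint torques, N m; "ee_pos": TCP position; "ee_rot": TCP orientation; "force": force on the tool from outside, world axes, zero at the start; "torque": the same for the moment, N m; "gripper_width": finger opening in mm; "gripper_force": force on a finger pad.
Only numpy, scipy, OpenCV 4.12 (cv2) and the standard library are available. Lean on these libraries where they do the work, as an engineer would, in place of code of your own. Each camera call takes 0.05 s, during which the arm holds its last target. There are 200 camera calls.

## Working session

There is one attempt and no reset: what is moved stays moved. The work goes in short steps, Python scripts to look and compute and a tool call to move; the robot and the scene stay as the last step left them, time stands still between calls to the robot, and variables do not carry over. Pictures are saved under pics/ and viewed, at most 10 in all, crops included, and the job is handed in when it is done.

Besides the shell and the picture viewer there is one more tool, called after "Call:" as name([rows], argument=value, ...), one row to a line, values as JSON. send_rows: Moves the arm, as the interface text tells. Its arguments: {"type":"object","properties":{"targets":{"type":"array"},"grip_force":{"type":"number"}},"required":["targets"]}

```bash
mkdir -p pics
cat > h.py <<'E'
import numpy as np, cv2
from scipy.spatial.transform import Rotation as Rot
from workcell import env, optics
def cam(name, st=None):
    i=optics.camera_info(name); K=np.array(i["camera_matrix"])
    if name!="wrist": return K,np.array(i["R"]),np.array(i["t"]).ravel()
    st=st or env.state(); M=np.array(i["mount"])
    Rt=Rot.from_euler('xyz',st["ee_rot"],degrees=True).as_matrix()
    Rc=Rt@M[:3,:3]; p=Rt@M[:3,3]+np.array(st["ee_pos"])
    return K,Rc.T,-Rc.T@p
def unproj(c,uv,d):
    K,R,t=c; return R.T@(np.linalg.inv(K)@np.array([uv[0],uv[1],1.])*d-t)
def ray(c,uv):
    K,R,t=c; o=-R.T@t; v=R.T@np.linalg.inv(K)@np.array([uv[0],uv[1],1.]); return o,v/np.linalg.norm(v)
def atz(c,uv,z):
    o,v=ray(c,uv); return o+v*(z-o[2])/v[2]
def tri(L):
    A=0;b=0;rs=[ray(c,uv) for c,uv in L]
    for o,v in rs:
        P=np.eye(3)-np.outer(v,v); A=A+P; b=b+P@o
    X=np.linalg.solve(A,b); return X,[np.linalg.norm((np.eye(3)-np.outer(v,v))@(X-o)) for o,v in rs]
def proj(c,X):
    K,R,t=c; q=K@(R@np.array(X)+t); return q[:2]/q[2]
def save(name,img): cv2.imwrite("pics/"+name,img[:,:,::-1])
E
cat > a.py <<'E'
from h import *
np.set_printoptions(precision=1,suppress=True)
s=env.state(); print(s)
for n in ["scene","side","wrist"]:
    c=cam(n); im,d=optics.grab_frame(n); save(n+"0.png",im)
    for k in ["viewer","pin_hole","barrel_top","fork","ring_grip","pin_grip","pin_stand"]:
        for r in optics.place_of(n,k)[:3]:
            u=np.array(r["at"]); z={"viewer":0,"pin_hole":20,"barrel_top":90,"fork":32,"ring_grip":62,"pin_grip":58,"pin_stand":0}[k]
            print(n,k,round(r["conf"],2),u,atz(c,u,z))
E
python3 a.py; python3 -c "
import cv2,numpy as np
a=[cv2.imread('pics/%s0.png'%n) for n in ('scene','side')]
cv2.imwrite('pics/both.png',cv2.resize(np.vstack(a),(448*1,672))[:600]) if 0 else None"
```

```text
{'time_s': 0.0, 'qpos': array([70.5, 18.4, 89.7,  0. , 72. , -1.1]), 'qvel': array([ 0.1,  0. , -0.1,  0. , -0. ,  0.1]), 'effort': array([ -0. , -41.2, -23.2,   0.1,   0. ,  -0. ]), 'ee_pos': array([181.1, 545.2, 213.1]), 'ee_rot': array([-179.9,   -0. ,  161.6]), 'force': array([-0.3, -0.2, -0.7]), 'torque': array([-0. , -0. , -0.1]), 'gripper_force': 0.0, 'gripper_width': 91.1844592632943}
scene viewer 0.56 [282.4 223.9] [555.8  27.5   0. ]
scene pin_hole 0.58 [280.5 225.4] [540.5  64.8  20. ]
scene pin_hole 0.55 [266.5 232. ] [555.7 116.5  20. ]
scene barrel_top 0.57 [281.9 197.1] [560.8  26.7  90. ]
scene fork 0.63 [189.5 259.5] [642.1 348.9  32. ]
scene fork 0.62 [266.8 223. ] [570.6  91.8  32. ]
scene ring_grip 0.71 [279.8 205.7] [564.5  31.1  62. ]
scene pin_grip 0.69 [208.2 256.7] [586.6 340.5  58. ]
scene pin_grip 0.49 [237.6 269.1] [495.8 341.8  58. ]
scene pin_stand 0.77 [234.9 286.3] [505.5 341.5  -0. ]
scene pin_stand 0.53 [280.6 225.9] [554.5  39.9   0. ]
side viewer 0.57 [262.1 224.4] [561.1  32.8   0. ]
side viewer 0.19 [262.7 200.1] [561.3 -72.9   0. ]
side pin_hole 0.74 [259.5 234.9] [565.5  98.   20. ]
side barrel_top 0.63 [262.3 192.7] [558.6  27.3  90. ]
side barrel_top 0.43 [265.1 177.2] [552.8 -42.2  90. ]
side fork 0.56 [261.4 231.7] [560.8 101.2  32. ]
side fork 0.2 [204.4 310.5] [661.7 331.6  32. ]
side ring_grip 0.71 [260.7 201.8] [563.1  24.4  62. ]
side pin_grip 0.72 [242.9 308. ] [588.4 349.1  58. ]
side pin_grip 0.45 [288.7 307.7] [507.  349.5  58. ]
side pin_stand 0.67 [289.1 323.6] [505.  337.7   0. ]
```

View pics/scene0.png

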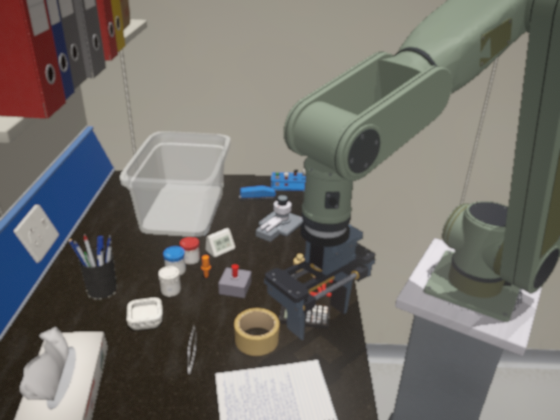

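View pics/side0.png

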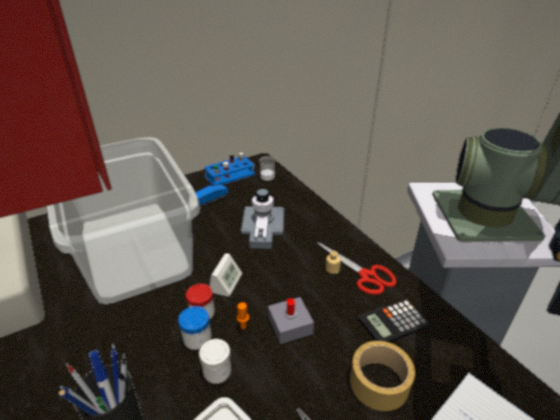

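The scene picture shows the red pin in its grey stand at about (235,270), with the orange look-alike at (206,265). The viewer is at (283,215). The side picture shows the pin at (290,305), the orange one at (243,315), and the viewer at (263,215) with its fork pointing roughly world +y. Next I move above the stand.

Call:
send_rows([
  [[0, 0, -0.066, 0.133, -0.083, 0, 0], [0, 0, -0.066, 0.133, -0.083, 0, 0], [0, 0, -0.066, 0.133, -0.083, 0, 0], [0, 0, -0.066, 0.133, -0.083, 0, 0], [0, 0, -0.066, 0.133, -0.083, 0, 0], [0, 0, -0.066, 0.133, -0.083, 0, 0], [0, 0, -0.066, 0.133, -0.083, 0, 0], [0, 0, -0.066, 0.133, -0.083, 0, 0], [0, 0, -0.066, 0.133, -0.083, 0, 0], [0, 0, -0.066, 0.133, -0.083, 0, 0], [0, 0, -0.066, 0.133, -0.083, 0, 0], [0, 0, -0.066, 0.133, -0.083, 0, 0]],
])

```text
time_s: 2.4
ee_pos: [501.6, 345.7, 214.0]
ee_rot: [180.0, -0.0, 90.1]
force: [-0.1, 0.0, -0.1]
gripper_width: 45.7
gripper_force: 0.0
```

```bash
cat > b.py <<'E'
from h import *
import sys
np.set_printoptions(precision=1,suppress=True)
Z={"viewer":0,"pin_hole":20,"barrel_top":90,"fork":32,"ring_grip":62,"pin_grip":58,"pin_stand":0,"pin":4}
s=env.state(); print(s["time_s"],s["ee_pos"],s["ee_rot"],s["force"],s["gripper_width"])
for n in sys.argv[2].split(','):
    s=env.state();c=cam(n,s); im,d=optics.grab_frame(n); save(sys.argv[1]+n+".png",im)
    for k in sys.argv[3].split(','):
        for r in optics.place_of(n,k)[:3]:
            u=np.array(r["at"]); dd=d[int(u[1]),int(u[0])]
            print(n,k,round(r["conf"],2),u,atz(c,u,Z[k]),"depth",unproj(c,u,dd) if dd else 0)
E
python3 -c "
from h import *
print(optics.camera_info('wrist'))"
python3 b.py a wrist,scene,side pin_grip,pin_stand,fork,pin_hole,barrel_top,ring_grip
```

```text
{'camera_matrix': array([[348.25813729,   0.        , 281.72012077],
       [  0.        , 348.25813729, 212.77379446],
       [  0.        ,   0.        ,   1.        ]]), 'mount': array([[ 2.89755177e-04, -9.56197546e-01, -2.92721999e-01,
         8.33590121e+01],
       [ 9.99999958e-01,  2.67850164e-04,  1.14912770e-04,
        -5.72006651e-01],
       [-3.14736730e-05, -2.92722020e-01,  9.56197583e-01,
        -1.70798706e+02],
       [ 0.00000000e+00,  0.00000000e+00,  0.00000000e+00,
         1.00000000e+00]])}
2.4 [501.6 345.7 214. ] [180.   -0.   90.1] [-0.1  0.  -0.1] 45.65396650938713
wrist pin_grip 0.88 [369.4 198.4] [586.  343.7  58. ] depth [585.3 344.5  60.8]
wrist pin_grip 0.6 [282.5 203.3] [501.8 338.7  58. ] depth [501.8 341.2  67.2]
wrist pin_stand 0.58 [281.4 190.3] [500.7 337.9   0. ] depth [500.7 348.1  42.9]
wrist pin_stand 0.49 [282.9 201.8] [502.4 324.4   0. ] depth [502.2 342.5  66.5]
wrist fork 0.38 [332.2 383.7] [564.4  98.3  32. ] depth [512.2 370.  321.8]
wrist pin_hole 0.66 [328.5 376.8] [561.4  97.9  20. ] depth [511.8 369.3 319. ]
wrist pin_hole 0.49 
[... 1192 characters left out ...]
in_grip 0.55 [288.1 307. ] [508.  347.9  58. ] depth [508.  348.1  58.3]
side pin_grip 0.38 [204.6 312.5] [655.2 358.5  58. ] depth [655.6 356.6  55.7]
side pin_stand 0.55 [290.5 323.7] [502.4 338.    0. ] depth [503.8 362.9  30.9]
side fork 0.89 [258.3 231.2] [567.9  99.3  32. ] depth [568.6  85.3  20.7]
side fork 0.18 [333.5 267.5] [409.9 220.9  32. ] depth [406.9 205.4  17.1]
side pin_hole 0.68 [259.4 232.1] [566.   87.7  20. ] depth [566.1  85.   17.8]
side pin_hole 0.59 [226.4 283.8] [628.7 252.6  20. ] depth [628.5 254.1  21.6]
side barrel_top 0.64 [264.7 192.4] [553.   26.1  90. ] depth [544.2 371.6 318.3]
side ring_grip 0.52 [262.7 201. ] [558.4  21.1  62. ] depth [546.8 386.2 314.1]
```

View pics/awrist.png

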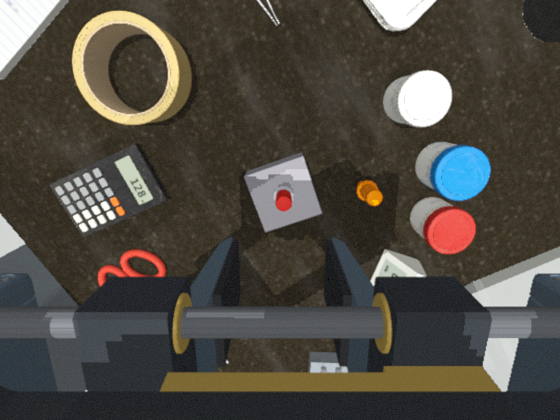

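The wrist picture shows the red pin head at (284,200) in its stand and the orange look-alike at (370,193). The fork tip is at the bottom, around (327,362). I'll go lower for a second view.

```bash
cat > red.py <<'E'
from h import *
np.set_printoptions(precision=1,suppress=True)
def redtop(im,d,c,near,zmin=61):
    """centre of the red head's top disc from depth, and mean xyz of red points by height"""
    hsv=cv2.cvtColor(im,cv2.COLOR_RGB2HSV); m=((hsv[...,0]<6)|(hsv[...,0]>174))&(hsv[...,1]>130)&(hsv[...,2]>60)&(d>0)
    n,lab,st,ce=cv2.connectedComponentsWithStats(m.astype(np.uint8)); best=None
    for i in range(1,n):
        if st[i,4]<25: continue
        v,u=np.nonzero(lab==i); P=np.array([unproj(c,(a,b),d[b,a]) for a,b in zip(u,v)])
        e=np.linalg.norm(np.median(P,0)[:2]-near)
        if best is None or e<best[0]: best=(e,P,np.c_[u,v])
    return best
if __name__=="__main__":
    import sys
    s=env.state(); c=cam("wrist",s); im,d=optics.grab_frame("wrist"); save(sys.argv[1],im)
    e,P,uv=redtop(im,d,c,np.array([float(sys.argv[2]),float(sys.argv[3])]))
    t=P[:,2]>np.percentile(P[:,2],95)-2.5
    print(s["ee_pos"],s["ee_rot"],"n",len(P),"zmax",P[:,2].max(),"top centre",P[t].mean(0),"ext",P[t].min(0),P[t].max(0),"px",uv[t].mean(0), "x-range all",np.percentile(P[:,0],[2,98]))
E
python3 red.py w1.png 502 343
```

```text
[500.5 346.5 214. ] [180.   -0.   90.3] n 273 zmax 67.70490098685129 top centre [502.4 341.1  65.8] ext [495.6 333.8  64.3] [509.9 348.6  67.7] px [284.2 203.8] x-range all [495.6 509.1]
```

Call:
send_rows([
  [[0, 0, 0, 0, -0.01, -0.13, 0], [0, 0, 0, 0, -0.01, -0.13, 0], [0, 0, 0, 0, 0, -0.13, 0], [0, 0, 0, 0, 0, -0.1, 0], [0, 0, 0, 0, 0, 0, 0], [0, 0, 0, 0, 0, 0, 0]],
])

```text
time_s: 4.1
ee_pos: [500.8, 342.6, 116.3]
ee_rot: [180.0, -0.0, 90.3]
force: [-0.5, -0.2, 0.2]
gripper_width: 45.2
gripper_force: 0.0
```

```bash
python3 red.py w2.png 502 343
```

```text
[500.8 342.6 116.3] [180.   -0.   90.3] n 579 zmax 67.80752958758626 top centre [502.4 341.2  65.8] ext [495.  333.1  64.3] [510.  348.4  67.8] px [284.9 236.8] x-range all [495.7 509.3]
```

Call:
send_rows([
  [[0, 0, 0, 0.008, -0.007, -0.12, 0], [0, 0, 0, 0, 0, -0.12, 0], [0, 0, 0, 0, 0, -0.08, 0], [0, 0, 0, 0, 0, -0.055, 0], [0, 0, 0, 0, 0, 0, 0], [0, 0, 0, 0, 0, 0, 0.4], [0, 0, 0, 0, 0, 0, 1], [0, 0, 0, 0, 0, 0, 1], [0, 0, 0, 0, 0, 0, 1], [0, 0, 0, 0, 0, 0, 1], [0, 0, 0, 0, 0, 0, 1]],
], grip_force=30)

```text
time_s: 5.25
ee_pos: [502.5, 341.3, 41.6]
ee_rot: [179.9, -0.0, 90.3]
force: [-0.1, -0.6, 3.7]
gripper_width: 14.8
gripper_force: 30.0
```

Call:
send_rows([
  [[0, 0, 0, 0, 0, 0.1, 1], [0, 0, 0, 0, 0, 0.2, 1], [0, 0, 0, 0, 0, 0.22, 1], [0, 0, 0, 0, 0, 0.22, 1], [0, 0, 0, 0.03, -0.18, 0, 1], [0, 0, 0, 0.03, -0.18, 0, 1], [0, 0, 0, 0.03, -0.22, 0, 1], [0, 0, 0, 0.03, -0.22, 0, 1], [0, 0, 0, 0.03, -0.22, 0, 1], [0, 0, 0, 0.03, -0.22, 0, 1], [0, 0, 0, 0.03, -0.2, 0, 1], [0, 0, 0, 0, 0, 0, 1]],
])

```text
time_s: 6.45
ee_pos: [544.3, 48.8, 188.7]
ee_rot: [-180.0, 0.1, 90.0]
force: [-0.2, 0.0, -0.7]
gripper_width: 15.1
gripper_force: 30.0
```

Call:
send_rows([
  [[0, 0, 0, 0, 0, 0, 1], [0, 0, 0, 0, 0, 0, 1], [0, 0, 0, 0, 0, 0, 1]],
])

```text
time_s: 6.75
ee_pos: [543.9, 54.4, 188.9]
ee_rot: [-180.0, -0.0, 90.4]
force: [0.5, -0.8, -0.3]
gripper_width: 15.0
gripper_force: 30.0
```

```bash
python3 b.py v wrist,scene,side fork,pin_hole,barrel_top,ring_grip,viewer
```

```text
6.75 [543.9  54.4 188.9] [-180.    -0.    90.4] [ 0.5 -0.8 -0.3] 15.004417187794907
wrist fork 0.95 [301.3 150.7] [561.2  98.2  32. ] depth [563.1  94.2  -1. ]
wrist pin_hole 0.57 [299.3 148. ] [559.9  99.3  20. ] depth [560.9  97.   -0.6]
wrist pin_hole 0.21 [294. 218.] [556.1  28.3  20. ] depth [554.1  44.4  69.9]
wrist barrel_top 0.68 [297.6 247.4] [556.8  25.1  90. ] depth [551.1  70.4 198.6]
wrist barrel_top 0.32 [296.9 217.2] [555.7  51.5  90. ] depth [556.6  45.4  70.6]
wrist ring_grip 0.61 [296.1 236.8] [556.7  23.8  62. ] depth [555.3  34.7  90.5]
wrist ring_grip 0.55 [136.2  49.2] [428.6 179.4  62. ] depth [416.9 183.7  31.6]
scene fork 0.59 [267.5 224.2] [565.4  96.1  32. ] depth [571.2  86.9  25.1]
scene fork 0.49 [169.5 287.1] [610.8 459.9  32. ] depth [615.6 455.2  26.6]
scene fork 0.27 [301.8 267.5] [383.8 220.3  32. ] depth [394.3 199.8  14.5]
scene pin_hole 0.58 [266.  230.2] [561.9 109.4  20. ] depth [555.6 119.4  27.8]
scene barrel_top 0.55 [281.4 197.6] [560.5  30.   90. ] depth [559.1  32.4  91.6]
scene ring_grip 0.69 [280.8 207.2] [557.6  36.9  62. ] depth [554.9  41.4  65.1]
scene viewer 0.7 [281.5 221.4] [565.2  17.    0. ] depth [550.4  42.6  18.6]
scene viewer 0.69 [283. 185.] [ 680.9 -185.     0. ] depth [ 674.9 -174.6    6.4]
scene viewer 0.47 [280.1 207.5] [611.3 -51.    0. ] depth [556.4  42.9  64.3]
side fork 0.7 [261.2 232. ] [561.2 102.3  32. ] depth [561.8  86.3  19.1]
side pin_hole 0.97 [259.1 233.4] [566.6  92.5  20. ] depth [566.7  90.1  18. ]
side pin_hole 0.51 [262.7 203.4] [560.2 -28.9  20. ] depth [557.9  42.3  69.8]
side barrel_top 0.75 [262.8 190.8] [557.6  19.2  90. ] depth [557.6  17.9  89.1]
side ring_grip 0.52 [260.1 203.9] [564.4  33.1  62. ] depth [564.   41.9  68.1]
side viewer 0.87 [263.8 223.5] [556.9  29.2   0. ] depth [555.7  69.7  31.2]
```

View pics/vwrist.png

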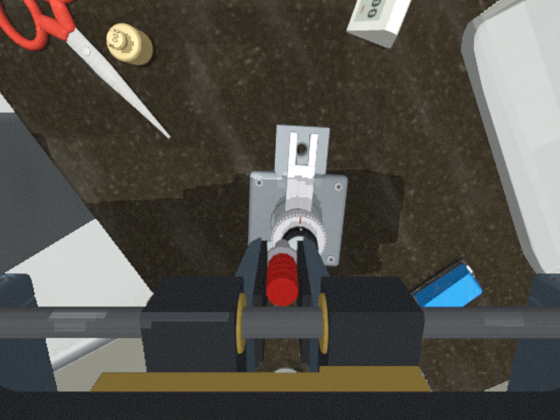

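The wrist picture shows the fork slot with the dark hole in it at (301,150) and the ring at about (297,235). The base, boss and arm all point nearly +y. I'll enlarge this to get a precise centre.

```bash
cat > c.py <<'E'
from h import *
np.set_printoptions(precision=1,suppress=True)
s=env.state(); c=cam("wrist",s); im,d=optics.grab_frame("wrist")
save("v2.png",cv2.resize(im[115:275,240:360],None,fx=5,fy=5,interpolation=cv2.INTER_CUBIC)[:600])
np.savez("v2.npz",im=im,d=d,st=np.r_[s["ee_pos"],s["ee_rot"]])
g=im.astype(int).sum(2)
print(s["ee_pos"],s["ee_rot"])
v,u=np.mgrid[0:420,0:560]; K,R,t=c
P=(np.stack([(u-K[0,2])/K[0,0]*d,(v-K[1,2])/K[1,1]*d,d],-1)-t)@R
for lo,hi,n in ((10,17,'base'),(17,23,'boss'),(29,35,'arm'),(66,73,'ringtop'),(86,94,'barreltop')):
    m=(P[...,2]>lo)&(P[...,2]<hi)&(abs(P[...,0]-560)<60)&(abs(P[...,1]-50)<75)
    if m.sum()>5:
        Q=P[m]; print(n,m.sum(),Q.min(0),Q.max(0),"rect",cv2.minAreaRect(Q[:,:2].astype(np.float32)))
print(g[138:164,290:313])
E
python3 c.py
```

```text
[544.1  53.  189. ] [180.    0.   90.3]
base 4188 [507.8 -24.9  10. ] [609.4 121.   17. ] rect ((559.2149047851562, 48.389556884765625), (143.3667449951172, 99.77487182617188), 87.40570068359375)
boss 1860 [516.8 -19.9  17. ] [603.  121.1  22.9] rect ((559.2860107421875, 51.076683044433594), (137.9793701171875, 86.16156005859375), 87.24430847167969)
arm 1682 [545.9  38.2  29.1] [575.9 115.5  34.8] rect ((560.93994140625, 76.2429428100586), (77.5254135131836, 26.023984909057617), 86.8783187866211)
ringtop 863 [534.1  10.6  66.1] [582.9  47.9  72.9] rect ((559.15625, 30.35831642150879), (34.95191192626953, 49.18016052246094), 83.671875)
barreltop 364 [544.   21.3  86.2] [573.6  39.6  92.4] rect ((558.611328125, 30.511934280395508), (29.255897521972656, 18.036752700805664), 3.605458974838257)
[[761 765 765 765 765 756 623 559 563 563 560 560 564 561 565 562 562 566
  556 493 707 765 765]
 [764 765 765 765 765 750 606 553 560 558 553 553 565 560 570 561 561 562
  550 507 704 765 765]
 [765 765 765 765 765 741 586 539 531 503 481 480 500 501 531 554 561 560
  551 520 711 765 765]
 [765 76
[... 1523 characters left out ...]
601 738 765 765 765]
 [765 765 765 765 733 531 379 530 562 555 552 556 560 551 560 559 555 529
  638 752 765 765 765]
 [765 765 765 765 736 534 392 537 570 565 570 564 560 566 559 559 548 519
  660 758 765 765 765]
 [765 765 765 765 736 538 489 560 566 565 566 565 567 562 557 550 549 523
  679 764 765 765 765]
 [765 765 765 765 729 529 528 565 570 561 565 562 569 555 554 559 549 507
  686 765 765 765 765]
 [765 765 765 765 720 526 535 558 563 560 568 559 561 558 552 553 551 503
  695 765 765 765 765]
 [765 765 765 765 713 536 493 513 527 534 533 532 534 539 543 550 536 503
  704 765 765 765 765]
 [683 698 709 719 670 597 562 554 539 528 523 503 496 505 503 500 491 498
  700 765 765 765 765]]
```

View pics/v2.png

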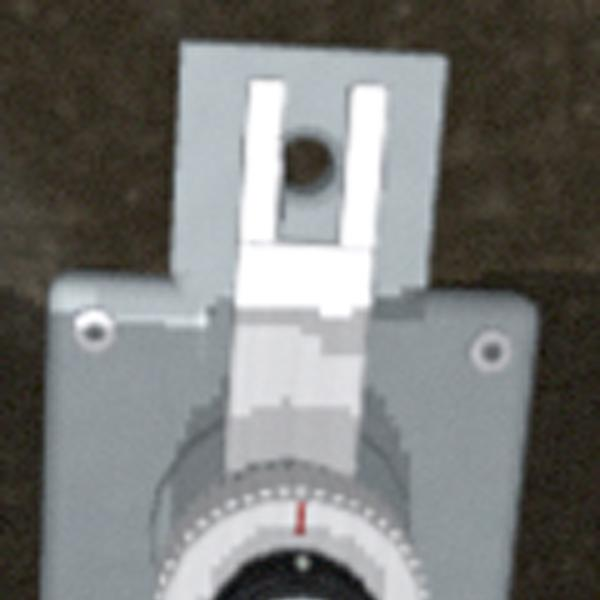

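```bash
cat > d.py <<'E'
from h import *
np.set_printoptions(precision=2,suppress=True)
z=np.load("v2.npz"); st=dict(ee_pos=z["st"][:3],ee_rot=z["st"][3:]); c=cam("wrist",st); im,d=z["im"],z["d"]
f=lambda x,y,zz: atz(c,(240+(x+.5)/5-.5,115+(y+.5)/5-.5),zz)
print("hole",f(310,163,20),"bossmid",f(308.5,163,20),"slotmid",f(313,163,32))
v,u=np.mgrid[0:420,0:560]; K,R,t=c
P=(np.stack([(u-K[0,2])/K[0,0]*d,(v-K[1,2])/K[1,1]*d,d],-1)-t)@R
def circ(m):
    Q=P[m][:,:2]; h=cv2.convexHull(Q.astype(np.float32))[:,0]; return h
from scipy.optimize import least_squares
for lo,hi,r,n in ((67,73,24.5,'ring'),(87,93,15,'barrel')):
    m=(P[...,2]>lo)&(P[...,2]<hi)&(np.hypot(P[...,0]-558.6,P[...,1]-26)<35)
    h=circ(m); h=h[h[:,1]>26+ (0 if r>20 else 3)]
    s=least_squares(lambda p:np.hypot(h[:,0]-p[0],h[:,1]-p[1])-r,[558.6,26],loss='soft_l1'); print(n,s.x,len(h),np.abs(s.fun).mean())
E
python3 d.py
```

```text
hole [562.48  98.66  20.  ] bossmid [562.19  98.66  20.  ] slotmid [562.36 100.    32.  ]
ring [558.14  23.32] 15 0.18179161194817867
barrel [558.09  24.63] 12 0.17073037059260074
```

```bash
cat > e.py <<'E'
from red import *
import sys
s=env.state(); c=cam("wrist",s); im,d=optics.grab_frame("wrist")
e,P,uv=redtop(im,d,c,np.array(s["ee_pos"][:2])); p=s["ee_pos"]
print(s["time_s"],p,s["ee_rot"])
for a in range(-20,40,5):
    m=(P[:,2]-p[2]>a)&(P[:,2]-p[2]<=a+5)
    if m.sum()>8: print(a,m.sum(),P[m].min(0)-p,P[m].max(0)-p)
E
python3 e.py
```

```text
7.7 [544.1  53.  189. ] [180.    0.   90.3]
-5 66 [-7.5  1.8 -4. ] [ 6.7  7.5 -0.1]
0 120 [-8.4  0.7  0. ] [7.1 7.8 5. ]
5 107 [ -8.3 -15.    5.1] [ 7.2  7.5 10. ]
10 130 [-8.  1. 10.] [ 7.1  8.  15. ]
15 166 [-8.3 -7.2 15.1] [ 7.1  7.7 19.8]
20 766 [-8.1 -7.9 20. ] [ 6.9  8.  25. ]
25 80 [-7.  -5.6 25. ] [ 7.   6.5 27.7]
```

Call:
send_rows([
  [[0, 0, 0, 0.03, 0.08, 0, 1], [0, 0, 0, 0.03, 0.08, 0, 1], [0, 0, 0, 0.033, 0.07, -0.05, 1], [0, 0, 0, 0, 0, -0.15, 1], [0, 0, 0, 0, 0, -0.15, 1], [0, 0, 0, 0, 0, -0.13, 1], [0, 0, 0, 0, 0, -0.075, 1], [0, 0, 0, 0, 0, 0, 1], [0, 0, 0, 0, 0, 0, 1], [0, 0, 0, 0, 0, 0, 1], [0, 0, 0, 0, 0, 0, 1]],
])

```text
time_s: 8.85
ee_pos: [563.5, 99.4, 79.0]
ee_rot: [179.9, -0.0, 90.3]
force: [-0.1, 0.6, 0.2]
gripper_width: 15.5
gripper_force: 30.0
```

Run:
```python
from h import *
s=env.state(); print(s["ee_pos"],s["ee_rot"],s["force"])
im,d=optics.grab_frame("wrist"); im2,_=optics.grab_frame("side")
a=cv2.resize(im[150:330,200:380],(600,600)); b=cv2.resize(im2[170:250,230:295][:, :],None,fx=3,fy=3,interpolation=cv2.INTER_CUBIC)
o=np.zeros((600,800,3),np.uint8); o[:,:600]=a; o[:b.shape[0],600:600+b.shape[1]]=b; save("ins.png",o)
```

```text
[563.54048835  99.44774229  79.04423468] [ 1.79865949e+02 -2.21033142e-02  9.03479835e+01] [-0.11261481  0.57941802  0.224629  ]
```

View pics/ins.png

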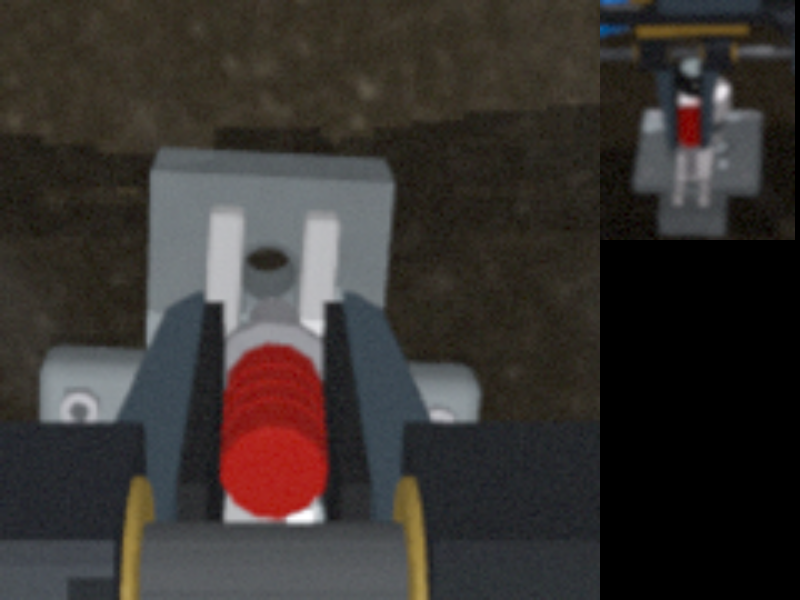

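The picture shows the pin centred between the fingers, with the hole mouth ahead of it at crop (268,271). The slot is centred at crop x≈273.

Run:
```python
from h import *
s=env.state(); c=cam("wrist",s); p=s["ee_pos"]
g=lambda x,y,z: atz(c,(200+(x+.5)*.3-.5,150+(y+.5)*.3-.5),z)-p
print(p,s["ee_rot"]); print("hole",g(268.5,271,20),"slot",g(273,271,32),"boss mid",g(271,260,20),"pin",g(274,470,p[2]+24.4))
```

```text
[563.22204483  99.20184701  78.83060545] [ 1.79898847e+02 -1.34258257e-02  9.03390637e+01]
hole [ -1.50007851  -0.2506017  -58.83060545] slot [ -0.5965134    4.12098622 -46.83060545] boss mid [ -0.98814059   2.202574   -58.83060545] pin [-0.52534447  0.09914473 24.4       ]
```

Call:
send_rows([
  [[0, 0, 0, -0.003, -0.001, -0.03, 1], [0, 0, 0, 0, 0, -0.03, 1], [0, 0, 0, 0, 0, -0.025, 1], [0, 0, 0, 0, 0, -0.015, 1], [0, 0, 0, 0, 0, -0.01, 1], [0, 0, 0, 0, 0, 0, 1]],
])

```text
time_s: 9.55
ee_pos: [561.9, 98.8, 55.6]
ee_rot: [-180.0, 0.0, 90.3]
force: [-0.2, 0.0, -0.1]
gripper_width: 15.0
gripper_force: 30.0
```

Call:
send_rows([
  [[0, 0, 0, 0, 0, -0.01, 1], [0, 0, 0, 0, 0, -0.01, 1], [0, 0, 0, 0, 0, -0.01, 1], [0, 0, 0, 0, 0, 0, 1]],
])

```text
time_s: 9.95
ee_pos: [561.9, 98.8, 49.7]
ee_rot: [-180.0, 0.0, 90.3]
force: [1.2, 0.2, -0.8]
gripper_width: 15.2
gripper_force: 30.0
```

Tip is about 8 mm inside the hole with almost no force. Continuing down.

Call:
send_rows([
  [[0, 0, 0, 0, 0, -0.01, 1], [0, 0, 0, 0, 0, -0.01, 1], [0, 0, 0, 0, 0, -0.01, 1], [0, 0, 0, 0, 0, 0, 1], [0, 0, 0, 0, 0, 0, 1]],
])

```text
time_s: 10.45
ee_pos: [562.1, 98.9, 43.9]
ee_rot: [-180.0, -0.0, 90.3]
force: [-0.4, 0.8, -0.1]
gripper_width: 15.1
gripper_force: 30.0
```

Call:
send_rows([
  [[0, 0, 0, 0, 0, -0.005, 1], [0, 0, 0, 0, 0, -0.004, 1], [0, 0, 0, 0, 0, 0, 1], [0, 0, 0, 0, 0, 0, 1]],
])

```text
time_s: 10.85
ee_pos: [562.1, 98.9, 42.2]
ee_rot: [180.0, -0.0, 90.3]
force: [-0.3, -0.1, -0.3]
gripper_width: 15.6
gripper_force: 30.0
```

Call:
send_rows([
  [[0, 0, 0, 0, 0, -0.003, 1], [0, 0, 0, 0, 0, 0, 1], [0, 0, 0, 0, 0, 0, 0.5], [0, 0, 0, 0, 0, 0, 0.3], [0, 0, 0, 0, 0, 0, 0.2], [0, 0, 0, 0, 0, 0, 0.2], [0, 0, 0, 0, 0, 0.05, 0.2], [0, 0, 0, 0, 0, 0.1, 0.2], [0, 0, 0, 0, 0, 0.2, 0.2], [0, 0, 0, 0, 0, 0.2, 0.2], [0, 0, 0, 0, 0, 0, 0], [0, 0, 0, 0, 0, 0, -0.5]],
])

```text
time_s: 12.05
ee_pos: [562.6, 99.0, 153.1]
ee_rot: [179.8, -0.0, 90.3]
force: [0.1, 0.2, -0.3]
gripper_width: 49.9
gripper_force: 0.0
```

```bash
python3 e.py | head -1; python3 red.py w3.png 562 99; python3 c.py | grep -v '\[\['|head -7; python3 d.py
```

```text
12.05 [562.6  99.  153.1] [179.8  -0.   90.3]
[561.6  98.8 151.6] [-180.     0.    90.3] n 412 zmax 67.76007898375796 top centre [561.6  98.9  65.8] ext [555.1  91.4  64.2] [568.3 105.9  67.8] px [282.4 218.5] x-range all [555.1 568.3]
[561.2  98.7 150.8] [-179.9    0.    90.3]
base 4593 [507.8 -10.8  10. ] [609.7 121.3  17. ] rect ((559.7565307617188, 54.55689239501953), (132.09860229492188, 99.55107116699219), 88.06351470947266)
boss 2020 [517.1  16.2  17. ] [601.  121.2  22.9] rect ((559.1456298828125, 68.14204406738281), (104.20978546142578, 83.8321304321289), 87.5706787109375)
arm 1623 [539.2  31.8  29.1] [575.4 115.7  35. ] rect ((557.3419189453125, 73.65120697021484), (83.95846557617188, 35.582969665527344), 89.51619720458984)
ringtop 1015 [533.8  24.   66. ] [582.  105.4  73. ] rect ((557.68017578125, 64.72225952148438), (48.21919631958008, 81.27377319335938), 0.2729465961456299)
barreltop 92 [548.1   8.1  86. ] [568.1  39.9  91.1] rect ((561.5128173828125, 25.24178695678711), (19.226245880126953, 30.894287109375), 16.75678253173828)
  145 138 146 133 140]
hole [577.13 148.57  20.  ] bossmid [576.88 148.57  20.  ] slotmid [576.96 149.91  32.  ]
ring [558.01  23.56] 17 0.1560141665387899
barrel [558.2   24.86] 6 0.19032994706222706
```

View pics/w3.png

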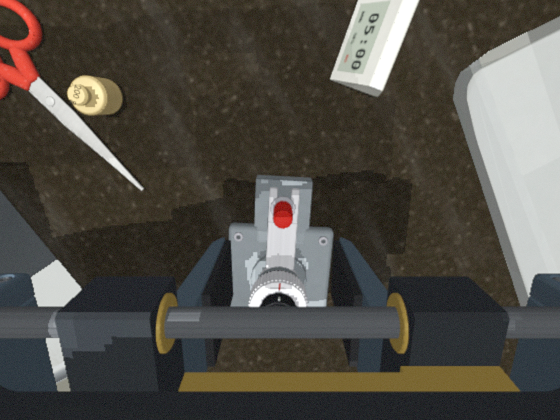

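The picture shows the pin home, with its head at (283,212) and its top at 65.8 mm. The fork sits square over the boss and the ring is at (280,287). Now to the ring.

Call:
send_rows([
  [[0, 0, 0, -0.005, -0.1, 0, -0.7], [0, 0, 0, -0.005, -0.1, 0, -0.7], [0, 0, 0, -0.004, -0.1, 0, -0.7], [0, 0, 0, 0, -0.074, 0, -0.7], [0, 0, 0, 0, 0, -0.1, -0.7], [0, 0, 0, 0, 0, -0.12, -0.7], [0, 0, 0, 0, 0, -0.1, -0.7], [0, 0, 0, 0, 0, 0, -0.7], [0, 0, 0, 0, 0, 0, -0.7]],
])

```text
time_s: 13.1
ee_pos: [559.2, 24.1, 87.2]
ee_rot: [-179.9, -0.0, 90.3]
force: [0.5, -0.8, 1.4]
gripper_width: 77.5
gripper_force: 0.0
```

Call:
send_rows([
  [[0, 0, 0, -0.003, 0, -0.08, -0.7], [0, 0, 0, 0, 0, -0.08, -0.7], [0, 0, 0, 0, 0, -0.055, -0.7], [0, 0, 0, 0, 0, 0, -0.7], [0, 0, 0, 0, 0, 0, -0.3], [0, 0, 0, 0, 0, 0, 0], [0, 0, 0, 0, 0, 0, 0.2], [0, 0, 0, 0, 0, 0, 0.2], [0, 0, 0, 0, 0, 0, 0.2]],
], grip_force=20)

```text
time_s: 14.0
ee_pos: [558.8, 24.1, 45.1]
ee_rot: [180.0, -0.0, 90.3]
force: [-0.5, 0.3, 3.1]
gripper_width: 48.6
gripper_force: 20.0
```

```bash
cat > t.py <<'E'
from workcell import env
import numpy as np
np.set_printoptions(precision=3,suppress=True)
s=env.state(); print(s["time_s"],s["ee_pos"],s["ee_rot"],"F",s["force"],"T",s["torque"],"w",round(s["gripper_width"],2),s["gripper_force"],"q6",s["qpos"][5],"eff6",s["effort"][5])
E
python3 t.py
```

```text
14.0 [558.843  24.099  45.129] [179.964  -0.002  90.338] F [-0.459  0.272  3.147] T [-0.042  0.156  0.005] w 48.64 20.000353753566742 q6 0.9515037960031988 eff6 -0.00046301507609314285
```

Call:
send_rows([
  [[0, 0, 0, 0, 0, 0, 0.3], [0, 0, 0, 0, 0, 0, 0.3], [0, 0, -0.02, 0, 0, 0, 0.3], [0, 0, -0.02, 0, 0, 0, 0.3], [0, 0, -0.02, 0, 0, 0, 0.3], [0, 0, -0.02, 0, 0, 0, 0.3], [0, 0, -0.02, 0, 0, 0, 0.3]],
], grip_force=50)

```text
time_s: 14.7
ee_pos: [559.1, 24.1, 45.1]
ee_rot: [179.9, 0.0, 81.4]
force: [-0.9, -0.1, 5.0]
gripper_width: 48.1
gripper_force: 50.0
```

```bash
python3 t.py
```

```text
14.7 [559.062  24.064  45.108] [179.936   0.015  81.361] F [-0.938 -0.106  5.007] T [-0.029  0.258  0.388] w 48.06 50.00048518180847 q6 9.963693800665098 eff6 0.1437067100778222
```

Call:
send_rows([
  [[0, 0, -0.02, 0, 0, 0, 0.3], [0, 0, -0.02, 0, 0, 0, 0.3]],
])

```text
time_s: 14.9
ee_pos: [559.2, 24.1, 45.1]
ee_rot: [179.9, 0.0, 77.8]
force: [-0.1, -0.8, 5.2]
gripper_width: 48.1
gripper_force: 50.0
```

```bash
python3 t.py
```

```text
14.9 [559.16   24.052  45.1  ] [179.926   0.012  77.763] F [-0.147 -0.751  5.165] T [-0.088  0.228  0.378] w 48.1 50.00052452087402 q6 13.564882991298187 eff6 0.14402593486011028
```

Call:
send_rows([
  [[0, 0, -0.025, 0, 0, 0, 0.3], [0, 0, -0.025, 0, 0, 0, 0.3]],
])

```text
time_s: 15.1
ee_pos: [559.3, 24.0, 45.1]
ee_rot: [179.9, 0.0, 73.2]
force: [-0.6, -0.2, 4.4]
gripper_width: 48.0
gripper_force: 50.0
```

```bash
python3 t.py
```

```text
15.1 [559.257  24.02   45.102] [179.914   0.003  73.243] F [-0.622 -0.183  4.369] T [-0.1    0.209  0.397] w 47.95 50.00010788440704 q6 18.081736201300217 eff6 0.07946223020553589
```

Call:
send_rows([
  [[0, 0, -0.025, 0, 0, 0, 0.3], [0, 0, -0.025, 0, 0, 0, 0.3]],
])

```text
time_s: 15.3
ee_pos: [559.4, 24.0, 45.1]
ee_rot: [179.9, -0.0, 68.7]
force: [0.7, -0.6, 4.6]
gripper_width: 48.2
gripper_force: 50.0
```

```bash
python3 t.py
```

```text
15.3 [559.362  23.965  45.124] [179.899  -0.004  68.742] F [ 0.699 -0.626  4.627] T [-0.088  0.156  0.452] w 48.16 50.00012755393982 q6 22.585371892610247 eff6 0.08099945727735758
```

Call:
send_rows([
  [[0, 0, -0.02, 0, 0, 0, 0.3]],
])

```text
time_s: 15.4
ee_pos: [559.4, 24.0, 45.1]
ee_rot: [179.9, -0.0, 67.0]
force: [0.2, 0.1, 4.5]
gripper_width: 48.2
gripper_force: 50.0
```

```bash
python3 t.py
```

```text
15.4 [559.398  23.985  45.123] [179.897  -0.008  66.958] F [0.231 0.08  4.468] T [-0.135  0.142  0.412] w 48.22 50.00060856342316 q6 24.371975237518814 eff6 0.17441357485949993
```

Call:
send_rows([
  [[0, 0, -0.02, 0, 0, 0, 0.3], [0, 0, -0.02, 0, 0, 0, 0.3]],
])

```text
time_s: 15.6
ee_pos: [559.5, 23.9, 45.1]
ee_rot: [179.9, -0.0, 63.4]
force: [0.9, -0.0, 5.2]
gripper_width: 47.9
gripper_force: 50.0
```

```bash
python3 t.py
```

```text
15.6 [559.473  23.925  45.112] [179.888  -0.014  63.366] F [ 0.914 -0.004  5.174] T [-0.142  0.131  0.427] w 47.9 50.0003707408905 q6 27.96403868939044 eff6 0.14538099523633718
```

Call:
send_rows([
  [[0, 0, -0.025, 0, 0, 0, 0.3], [0, 0, -0.025, 0, 0, 0, 0.3]],
])

```text
time_s: 15.8
ee_pos: [559.6, 23.9, 45.1]
ee_rot: [179.9, -0.0, 58.8]
force: [0.5, -0.1, 4.8]
gripper_width: 48.2
gripper_force: 50.0
```

```bash
python3 t.py
```

```text
15.8 [559.591  23.882  45.138] [179.875  -0.026  58.848] F [ 0.538 -0.101  4.83 ] T [-0.167  0.15   0.408] w 48.19 49.99994874000549 q6 32.48571057318813 eff6 0.08081456646323204
```

Call:
send_rows([
  [[0, 0, -0.025, 0, 0, 0, 0.3], [0, 0, -0.025, 0, 0, 0, 0.3]],
])

```text
time_s: 16.0
ee_pos: [559.6, 23.8, 45.1]
ee_rot: [179.9, -0.0, 54.3]
force: [1.2, 0.1, 5.0]
gripper_width: 48.1
gripper_force: 50.0
```

```bash
python3 t.py
```

```text
16.0 [559.638  23.83   45.114] [179.871  -0.035  54.349] F [1.2   0.103 4.967] T [-0.238  0.133  0.432] w 48.07 50.00003278255463 q6 36.98587583191889 eff6 0.08245167089626193
```

Call:
send_rows([
  [[0, 0, -0.025, 0, 0, 0, 0.3], [0, 0, -0.025, 0, 0, 0, 0.3]],
])

```text
time_s: 16.2
ee_pos: [559.7, 23.8, 45.1]
ee_rot: [179.9, -0.0, 49.9]
force: [0.3, -1.0, 4.9]
gripper_width: 48.4
gripper_force: 50.0
```

```bash
python3 t.py
```

```text
16.2 [559.747  23.772  45.131] [179.859  -0.048  49.854] F [ 0.334 -1.015  4.928] T [-0.205  0.061  0.431] w 48.39 49.99988794326782 q6 41.48642209386181 eff6 0.0827691494487226
```

Call:
send_rows([
  [[0, 0, -0.025, 0, 0, 0, 0.3], [0, 0, -0.025, 0, 0, 0, 0.3]],
])

```text
time_s: 16.4
ee_pos: [559.8, 23.8, 45.1]
ee_rot: [179.9, -0.1, 45.4]
force: [0.4, -0.7, 4.4]
gripper_width: 47.9
gripper_force: 50.0
```

```bash
python3 t.py
```

```text
16.4 [559.77   23.757  45.133] [179.856  -0.057  45.375] F [ 0.394 -0.664  4.373] T [-0.237  0.087  0.505] w 47.88 49.999850392341614 q6 45.972784487999206 eff6 0.20114494487643242
```

Call:
send_rows([
  [[0, 0, -0.015, 0, 0, 0, 0.3]],
])

```text
time_s: 16.5
ee_pos: [559.8, 23.8, 45.1]
ee_rot: [179.9, -0.1, 44.0]
force: [-0.4, -0.4, 4.4]
gripper_width: 47.5
gripper_force: 50.0
```

```bash
python3 t.py
```

```text
16.5 [559.756  23.804  45.11 ] [179.859  -0.062  44.04 ] F [-0.363 -0.368  4.38 ] T [-0.341 -0.057  0.574] w 47.51 50.00088393688202 q6 47.308956387335115 eff6 0.4340186342597008
```

Call:
send_rows([
  [[0, 0, -0.011, 0, 0, 0, 0.3]],
])

```text
time_s: 16.6
ee_pos: [559.8, 23.8, 45.1]
ee_rot: [179.9, -0.1, 43.0]
force: [1.0, -0.9, 4.1]
gripper_width: 47.9
gripper_force: 50.0
```

```bash
python3 t.py
python3 - <<'E'
from h import *
for i in range(6):
    optics.grab_frame("side"); print(np.round(env.state()["torque"][2],3),end=' ')
E
```

```text
16.6 [559.798  23.793  45.121] [179.86   -0.071  43.046] F [ 0.961 -0.858  4.122] T [-0.466 -0.148  0.578] w 47.88 50.00097692012787 q6 48.29595379864104 eff6 0.47243479639291763
0.41 0.416 0.403 0.444 0.454 0.413
```

Call:
send_rows([
  [[0, 0, -0.008, 0, 0, 0, 0.3]],
])

```text
time_s: 17.0
ee_pos: [559.8, 23.8, 45.1]
ee_rot: [179.9, -0.1, 42.3]
force: [0.6, -1.7, 4.9]
gripper_width: 48.7
gripper_force: 50.0
```

```bash
python3 t.py
python3 - <<'E'
from h import *
for i in range(6):
    optics.grab_frame("side"); s=env.state(); print(np.round(s["torque"],3),np.round(s["ee_rot"][2],2))
E
```

```text
17.0 [559.785  23.799  45.109] [179.87   -0.079  42.338] F [ 0.579 -1.724  4.867] T [-0.527 -0.236  0.575] w 48.7 50.001078844070435 q6 48.98782142253778 eff6 0.4710276424884796
[-0.545 -0.221  0.501] 42.3
[-0.571 -0.247  0.436] 42.33
[-0.503 -0.209  0.486] 42.33
[-0.566 -0.246  0.46 ] 42.33
[-0.511 -0.245  0.477] 42.33
[-0.545 -0.18   0.435] 42.33
```

Call:
send_rows([
  [[0, 0, 0, 0, 0, 0, 0], [0, 0, 0, 0, 0, 0, -0.4], [0, 0, 0, 0, 0, 0, -0.6], [0, 0, 0, 0, 0, 0, -0.6], [0, 0, 0, 0, 0, 0.1, -0.6], [0, 0, 0, 0, 0, 0.15, -0.6], [0, 0, 0, 0, 0, 0.2, -0.6], [0, 0, 0, 0, 0, 0.2, -0.6], [0, 0, 0, 0, 0, 0.1, -0.6], [0, 0, 0, 0, 0, 0, -0.6], [0, 0, 0, 0, 0, 0, -0.6]],
])

```text
time_s: 18.4
ee_pos: [558.0, 24.1, 193.7]
ee_rot: [-179.9, 0.1, 42.3]
force: [-0.4, -0.0, -0.7]
gripper_width: 73.0
gripper_force: 0.0
```

```bash
python3 t.py; python3 red.py w4.png 562 99; python3 -c "
import cv2;a=cv2.imread('pics/w4.png');cv2.imwrite('pics/w4c.png',a)"
```

```text
18.4 [557.988  24.138 193.667] [-179.938    0.06    42.265] F [-0.426 -0.045 -0.658] T [-0.094  0.14  -0.054] w 73.05 0.0 q6 49.02441220346672 eff6 0.0025288393953815103
[558.   24.1 193.7] [-179.9    0.1   42.3] n 296 zmax 67.57170963376285 top centre [564.4  97.8  66.1] ext [556.7  90.5  64.6] [571.3 104.9  67.6] px [222.8 141.5] x-range all [557.8 571.4]
```

View pics/w4.png

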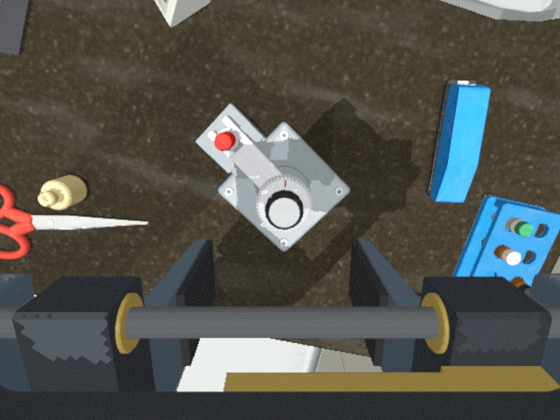

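The picture shows the pin head at (223,141), standing in the fork and still home at 66 mm. The ring mark, at (285,183), has turned with the grip by about 48°, so the grip did not slip. The robot is clear of everything.

```bash
python3 -c "
from workcell import env
print(env.job_done())"
```

```text
the job is handed in; nothing more can be done
None
```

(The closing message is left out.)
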